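Shut the battery door of a field logger under its retaining lip

TASK

The data logger has just been given fresh cells, and its battery door stands open on its hinge. With the fingertips alone, fold the door over onto the cells, press it down gently against their springs and, while it is down, push it away from its hinge until its front edge is fully home beneath the retaining lip and the door stays shut by itself. Touch and push only: do not pinch the door, do not lift or tilt the logger or shove it out of its place, and leave the two spent cells and the screwdriver beside it undisturbed.

Things in the scene. Friction and masses are not known exactly. Their poses are not given: they have to be found in the camera images.
- logger: grey instrument case lying flat and loose on its feet, 190 x 124 mm, 48 mm high, about 0.95 kg. Origin: centre of its underside, on the worktop. x runs along the 190 mm, from the display and two keys (-x end) to three cable glands (+x end, reaching x = +113); y across, z up. On top: the frame of the battery bay, x -50 to +52, y -42 to +42, side walls up to z = 64 mm
- cells (a point): point midway between the tops of the two fresh cells (26 mm across) that stand in the bay on coil springs, side by side along y, 33 mm apart: x = +7, z = 65.5 mm in the logger's frame, about 5 mm proud of the underside of the shut door. Pushing both down that far takes about 6 N
- door_hinge (a point): middle of the door's hinge line, which runs along the logger's y at x = +45, z = 61.5 mm in the logger's frame (the far end of the bay)
- door (a joint): angle of the battery door about its hinge, rad: 0 = folded flat over the cells, 1.57 = upright at the far end of the bay, its outer face towards the glands (+x), 2.0 = stop, leaning back. The hinge is a little stiff (0.022 N m), so the door stays where it is left. Let go untucked over the cells, it springs back up to about 0.16 rad
- cover (a joint): how far the door's plastic cover is slid on its hinged steel plate, in the door's own plane, away from the hinge (m): 0 = drawn back, as it must be while the door folds down past the lip (3 mm of clearance); 0.010 = stop, fully home, front edge 7 mm beneath the lip. Friction about 1.6 N, no spring: it stays where it is put
- door_face (a point): middle of the cover's outer face, moving with the cover, 40 mm from the hinge line when drawn back, 3.5 mm outside the hinge line's plane. x points along the cover to the hinge, y along the hinge, z outwards. The cover is 64 mm wide, 3 mm thick. A thumb catch 44 mm wide stands 4 mm out of it: steep side, facing the hinge, 11 mm from this point towards the front edge, then a ramp down
- door_edge (a point): middle of the cover's free front edge (60 mm wide and 3 mm thick there), 78 mm from the hinge line when the cover is drawn back
- lip_nose (a point): middle of the lower edge of the fixed retaining lip at the near (display) end of the bay, 72 mm long along y: x = -36, z = 67 mm in the logger's frame. The lip overhangs from here towards the display end by 8 mm of free depth; its underside is 5 mm above the shut cover's underside, its top at z = 70.5 mm
- spent_cell_1: spent cell standing on the worktop beside the logger, 26 mm across, 50 mm high; origin at the centre of its underside
- spent_cell_2: second spent cell like the first
- screwdriver: short screwdriver with black and red handle lying on the worktop beside the logger, 149 mm long along its y, handle to +y; origin near its middle, on the worktop
Mind the look-alikes: they are no part of the job. What is shaped like the spent_cell_1 but yellow is not meant.

How it is judged:
By the outcome, as a careful person would: the job done as asked, in the order asked, and still so for the second after the job is handed in, with the robot touching nothing.
It also fails if it takes over 42 s, if anything falls off the work surface, if the arm or the gripper's body presses on something with over 40 N, if the wrist force passes 120 N, or if a joint passes its speed limit or range.

ROBOT

A 6-joint arm with a two-finger parallel gripper is mounted at the origin on a cart in front of the work surface, level with it; the furniture and walls round the work are solid. World frame = base frame: x ahead of the robot, y to its left, z up, the work surface at z = 0. Lengths are in m, angles in rad, forces in N, time in s.
With the tool pointing down it reaches from about 0.35 to 0.95 m from the base axis. Payload 17.4 kg.
Tool frame: the origin (TCP) lies midway between the tips of the shut fingers; the grasp point (between the pads) lies 19 mm behind it (bot.pinch_z is the distance from the TCP to the grasp point, in m); z points along the fingers, y is the direction in which the jaws open and shut (so a half turn about z gives the same grasp; the last joint's range is limited). The gripper opens to 93 mm and grips with 3 to 60 N. Pads are 15 mm wide; open, the fingers measure 128 mm over their backs; the gripper's body (75 mm by 188 mm) begins 65 mm behind the grasp point.
Start: joints at [1.234, 0.116, 1.442, -0, 1.584, -0.038], TCP at [0.199, 0.645, 0.219] pointing down, gripper open.
Joint ranges: [-2.83, 2.83], [-0.83, 2.19], [0.07, 2.5], [-1.14, 4.28], [0.01, 3], [-2.97, 2.97]. Speed limits (rad/s): [1.89, 1.89, 2.22, 3.14, 3.14, 3.14].

INTERFACE

Orientations are given as [roll, pitch, yaw] about the fixed x, y, z axes, in that order (R = Rz(yaw) Ry(pitch) Rx(roll)).
In Python, from bench import bot gives the robot as it stands. The module is installed in compiled form; this text tells all that it offers.
- The arm moves only by the tool apply_moves, never from a script. Its arguments are lists of equal length, an entry for each row: "offset": the shift along the tool's x, y, z in m, a list of three; "rotation": the turn, a rotation vector about the tool's x, y, z in rad, a list of three. In form: {"offset": [[tx, ty, tz], ...], "rotation": [[rx, ry, rz], ...]}. A call has 1 to 5 rows; each row shifts and turns the pose as measured when the row begins, along the tool's axes as they then stand; what a row does not reach is not made up. A row lasts 1/8 s, in which the tool goes at most 62.5 mm and 10.7 degrees, less where a joint would pass 70% of its speed; a pose out of reach is approached as far as the arm can. A call is refused whole if a number of a shift passes 0.0625 or a number of a turn 0.188, either way. A call with a gripper value outside its range is refused whole. "claw" is the closure, from 0 (fully open) to 1 (shut), set as the call begins (left out, the last holds). The fingers move at their own pace and stop on an object; "grip_force" is the grip in N (left out, the last holds). Time passes only in rows, so rows that do not move let the fingers close. It gives the time, the measured TCP pose, the force and the opening at its end, in the units of the state.
- bot.sense(): the state, without advancing time (a new reading comes with each control period).
- bot.camera(name): name is "scene" or "top"; returns the picture (420x560x3 uint8, red, green, blue); there is no depth.
- bot.calibration(name): a dict with "camera_matrix" (3x3 intrinsics, pixels), "position" and "rotation" of the camera in the world. Camera axes: x right, y up, looking along -z (the intrinsics and any distortion apply to the point x, -y, -z); pixel columns grow to the right and rows downward; lengths in m; the calibration is good to about 2 mm. A picture is of the moment at which its call begins. calibration takes no time and is no camera call.
- bot.job_done(): hands the job in, once; it reports no verdict.
The state is a dict: "t": time; "joints": joint angles; "joint_vel": joint speeds; "joint_torque": joint torques, N m; "eef_pos": TCP position; "ee_rot": TCP orientation; "ft_force": force on the tool from outside, world axes, zero at the start; "ft_torque": the same for the moment, N m; "finger_gap": finger opening in m.
Only numpy, scipy, OpenCV 4.12 (cv2) and the standard library are available. Lean on these libraries where they do the work, as an engineer would, in place of code of your own. Each camera call takes 0.05 s, during which the arm holds its last target. There are 200 camera calls.

## Working session

There is one attempt and no reset: what is moved stays moved. The work goes in short steps, Python scripts to look and compute and a tool call to move; the robot and the scene stay as the last step left them, time stands still between calls to the robot, and variables do not carry over. Pictures are saved under pics/ and viewed, about 8 in all and at most 12, crops included, and the job is handed in when it is done.

Besides the shell and the picture viewer there is one more tool, called after "Emit:" as a command line: name --argument value ..., lists and objects as JSON in quotes. apply_moves: Moves the arm, as the interface text tells. Its arguments: {"type":"object","properties":{"offset":{"type":"array"},"rotation":{"type":"array"},"claw":{"type":"number"},"grip_force":{"type":"number"}},"required":["offset","rotation"]}

```bash
mkdir -p pics; python3 - <<'E'
from bench import bot
import cv2
print(bot.sense())
for n in("scene","top"):
    im=bot.camera(n); cv2.imwrite(f"pics/{n}0.png",im[...,::-1]); c=bot.calibration(n); print(n,c)
E
```

```text
{'t': 0.0, 'joints': array([ 1.23422261e+00,  1.16480154e-01,  1.44229130e+00, -1.26982117e-05,
        1.58401076e+00, -3.77981668e-02]), 'joint_vel': array([-2.26603919e-04, -5.85965783e-05, -4.16374214e-05, -2.13100261e-04,
       -7.07752592e-04, -8.71570848e-05]), 'joint_torque': array([-4.65364355e-03, -7.21261525e+01, -6.22607589e+01,  7.76989362e-02,
        2.38144171e-02, -1.41585924e-04]), 'eef_pos': array([0.19862507, 0.6448857 , 0.21789296]), 'ee_rot': array([-3.14040346e+00, -3.22643061e-05,  2.84281693e+00]), 'ft_force': array([ 0.24063191, -0.36877979,  1.01860127]), 'ft_torque': array([0.01864792, 0.00216745, 0.00546416]), 'finger_gap': 0.09305553972595611}
scene {'camera_matrix': array([[447.2129062 ,   0.        , 270.65236165],
       [  0.        , 447.2129062 , 208.45116547],
       [  0.        ,   0.        ,   1.        ]]), 'position': array([ 0.25686983, -0.22174452,  0.70981583]), 'rotation': array([ 0.70250422, -0.0116535 , -0.4841066 ])}
top {'camera_matrix': array([[419.88741297,   0.        , 280.60529438],
       [  0.        , 419.88741297, 214.49271866],
       [  0.        ,   0.        ,   1.        ]]), 'position': array([0.41279729, 0.2530507 , 0.9303518 ]), 'rotation': array([ 0.11624017,  0.01326866, -1.58181048])}
```

View pics/scene0.png

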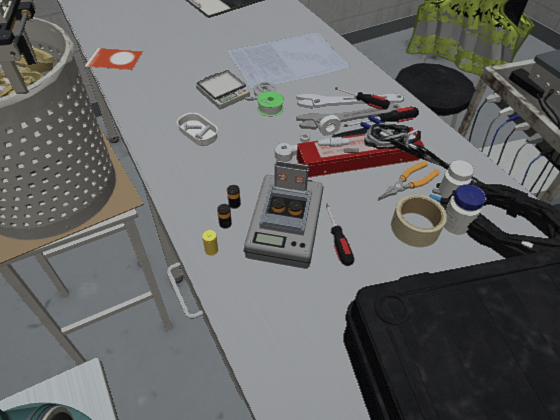

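View pics/top0.png

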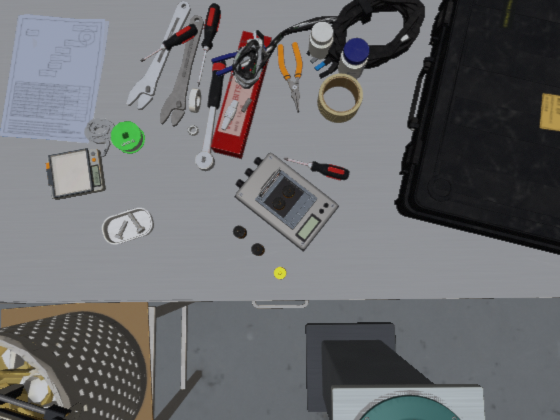

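The scene shows the logger at about (287,220), its display end toward the camera and its door upright at (291,178). From above, the logger is at (287,201), with the glands at upper left, the spent cells at (240,232) and (258,250), and the screwdriver at (318,168). Next I'll zoom in.

```bash
cat > h.py <<'E'
from bench import bot
import numpy as np, cv2
from scipy.spatial.transform import Rotation as Ro
C={n:bot.calibration(n) for n in("scene","top")}
def ray(n,u,v):
    c=C[n];K=c["camera_matrix"]
    d=np.array([(u-K[0,2])/K[0,0],-(v-K[1,2])/K[1,1],-1.])
    return c["position"],Ro.from_euler("xyz",c["rotation"]).apply(d)
def onz(n,u,v,z):
    p,d=ray(n,u,v); return p+d*(z-p[2])/d[2]
def proj(n,P):
    c=C[n];K=c["camera_matrix"]
    q=Ro.from_euler("xyz",c["rotation"]).inv().apply(np.asarray(P)-c["position"])
    return K[0,0]*q[...,0]/-q[...,2]+K[0,2],K[1,1]*q[...,1]/q[...,2]+K[1,2]
E
python3 - <<'E'
import cv2
t=cv2.imread("pics/top0.png")[140:260,225:360]; s=cv2.imread("pics/scene0.png")[150:275,200:360]
cv2.imwrite("pics/c1.png",cv2.resize(t,None,fx=5.5,fy=4.9 if 0 else 5,interpolation=cv2.INTER_CUBIC))
cv2.imwrite("pics/c2.png",cv2.resize(s,None,fx=4.5,fy=4.5,interpolation=cv2.INTER_CUBIC))
E
```

```text
(no output)
```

View pics/c1.png

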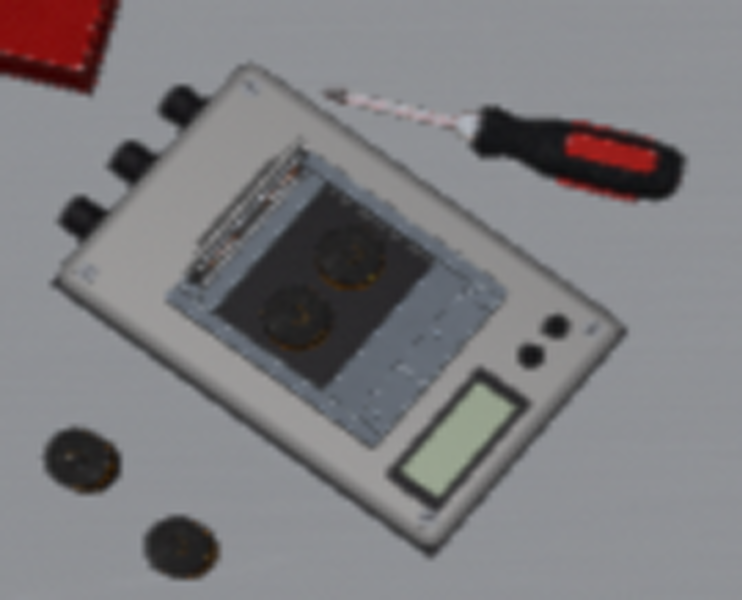

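View pics/c2.png

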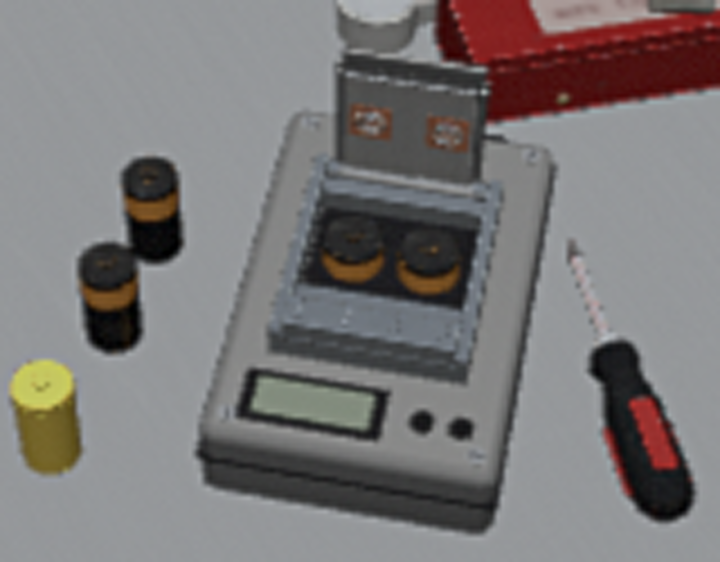

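```bash
python3 - <<'E'
from h import *
full=lambda p:(225+p[0]/5.5,140+p[1]/5)
pts=[((-95,62),(432,550),.035),((95,62),(55,280),.035),((95,-62),(250,65),.040),((-95,-62),(625,330),.035),
 ((52,42),(168,299),.064),((-50,42),(373,446),.064),((-50,-42),(504,297),.064)]
A=np.array([p[0] for p in pts])/1e3; B=np.array([onz("top",*full(p[1]),p[2])[:2] for p in pts])
a,b=A-A.mean(0),B-B.mean(0)
th=np.arctan2((a[:,0]*b[:,1]-a[:,1]*b[:,0]).sum(),(a*b).sum())
R=np.array([[np.cos(th),-np.sin(th)],[np.sin(th),np.cos(th)]]); o=B.mean(0)-R@A.mean(0)
print("yaw",th,"org",o); print(((A@R.T+o-B)*1e3).round(1))
# check with scene view: hinge & corners
W=lambda x,y,z: np.r_[R@[x,y]+o,z]
for q in [(-.095,.062,.035),(-.095,-.062,.035),(-.05,.042,.064),(-.05,-.042,.064),(.045,.032,.0615),(.045,-.032,.0615),(.045,.032,.14),(.045,-.032,.14)]:
    u,v=proj("scene",W(*q)); print(q,((u-200)*4.5).round(),((v-150)*4.5).round(), (np.array(proj("top",W(*q)))-[225,140])*[5.5,5])
for p in [(82,460),(181,547)]: print("spent",onz("top",*full(p),.05))
E
```

```text
yaw 0.8856686704645685 org [0.54604538 0.25050034]
[[-3.   0.3]
 [-0.8  1.4]
 [ 2.5  0.5]
 [-0.3 -1.2]
 [ 0.8  1.9]
 [-1.3 -0.1]
 [ 2.1 -2.8]]
(-0.095, 0.062, 0.035) 192.0 449.0 [431.37963848 557.09043623]
(-0.095, -0.062, 0.035) 493.0 501.0 [628.12652017 330.74211116]
(-0.05, 0.042, 0.064) 263.0 328.0 [373.44686426 449.04042152]
(-0.05, -0.042, 0.064) 466.0 362.0 [511.2554358  291.87928468]
(0.045, 0.032, 0.0615) 332.0 169.0 [194.18406394 289.87849854]
(0.045, -0.032, 0.0615) 476.0 192.0 [299.12021089 172.37298956]
(0.045, 0.032, 0.14) 335.0 38.0 [180.32265589 257.99872054]
(0.045, -0.032, 0.14) 490.0 62.0 [295.49032252 129.34594375]
spent [0.47972457 0.34961527 0.05      ]
spent [0.44279387 0.31189641 0.05      ]
```

```bash
python3 - <<'E'
from h import *
th=.8857;o=np.array([.546,.2505]);R=np.array([[np.cos(th),-np.sin(th)],[np.sin(th),np.cos(th)]])
W=lambda x,y,z: np.r_[R@[x,y]+o,z]
for a in (1.2,1.3,1.4,1.5,1.57,1.7):
    for off in(0,.0035):
        r=[]
        for y in(.03,-.03):
            P=W(.045-.078*np.cos(a)+off*np.sin(a),y,.0615+.078*np.sin(a)+off*np.cos(a))
            u,v=proj("scene",P);r+=[round((u-200)*4.5),round((v-150)*4.5)]
            u,v=proj("top",P);r+=[round((u-225)*5.5),round((v-140)*5)]
        print(a,off,"S",r[0:2],r[4:6],"T",r[2:4],r[6:])
E
python3 - <<'E'
import cv2
t=cv2.imread("pics/top0.png")[160:205,245:290]; s=cv2.imread("pics/scene0.png")[155:200,265:315]
v=[cv2.resize(i,(390,390),interpolation=cv2.INTER_CUBIC) for i in(t,s)]
cv2.imwrite("pics/c3.png",cv2.hconcat(v))
E
```

```text
1.2 0 S [326, 97] [474, 120] T [248, 302] [355, 182]
1.2 0.0035 S [328, 89] [475, 112] T [241, 296] [348, 176]
1.3 0 S [330, 80] [477, 102] T [231, 289] [339, 168]
1.3 0.0035 S [332, 73] [478, 95] T [224, 283] [331, 163]
1.4 0 S [334, 64] [480, 86] T [214, 276] [322, 155]
1.4 0.0035 S [335, 57] [481, 79] T [206, 270] [314, 150]
1.5 0 S [337, 50] [483, 71] T [196, 263] [304, 143]
1.5 0.0035 S [339, 43] [484, 65] T [189, 258] [296, 137]
1.57 0 S [340, 40] [485, 62] T [184, 254] [292, 134]
1.57 0.0035 S [342, 34] [486, 56] T [176, 249] [284, 128]
1.7 0 S [345, 25] [488, 46] T [162, 238] [270, 118]
1.7 0.0035 S [346, 20] [490, 41] T [154, 233] [262, 113]
```

View pics/c3.png

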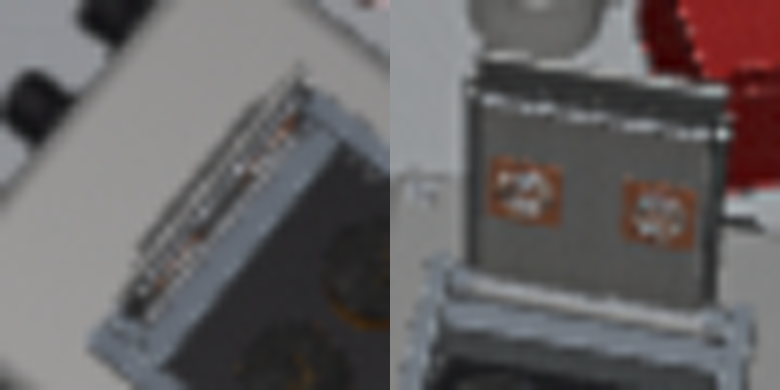

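The door stands at about 1.47 rad, and the logger is at (0.546, 0.2505) with yaw 0.886. I'll approach behind the door with the fingers shut and the jaw axis along the hinge. A helper converts targets in the logger's frame into move rows.

```bash
cat >> h.py <<'E'
YAW=.8857;ORG=np.array([.546,.2505,0]);L=Ro.from_euler("z",YAW)
RT=Ro.from_euler("xyz",[np.pi,0,YAW+np.pi])   # wanted tool: x = -logger x, y = logger y, z down
def state():
    s=bot.sense();R=Ro.from_euler("xyz",s["ee_rot"])
    print("t %.2f"%s["t"],"tcp_logger mm",(L.inv().apply(s["eef_pos"]-ORG)*1e3).round(1),"F_logger",L.inv().apply(s["ft_force"]).round(2),"rotvec to goal",(R.inv()*RT).as_rotvec().round(3),"gap",round(s["finger_gap"],3))
    return s,R
def rows(targets,step=.06):
    s,R=state();p=s["eef_pos"]
    for T in targets:
        T=ORG+L.apply(np.array(T)/1e3)
        for _ in range(30):
            d=T-p;n=np.linalg.norm(d);w=(R.inv()*RT).as_rotvec();a=np.linalg.norm(w)
            if n<5e-4 and a<.01:break
            d=d*min(1,step/max(n,1e-9));w=w*min(1,.18/max(a,1e-9))
            print((R.inv().apply(d)).round(4).tolist(),w.round(3).tolist())
            p=p+d;R=R*Ro.from_rotvec(w)
E
python3 -c "
from h import *
rows([(85,0,200)])"
```

```text
t 0.10 tcp_logger mm [ 85.6 518.6 218. ] F_logger [-1.06 -1.   -0.48] rotvec to goal [-1.000e-03 -1.000e-03 -1.185e+00] gap 0.093
[-0.0555, -0.0227, 0.0021] [-0.0, -0.0, -0.18]
[-0.0506, -0.0322, 0.0021] [-0.0, -0.0, -0.18]
[-0.044, -0.0408, 0.0021] [-0.0, -0.0, -0.18]
[-0.036, -0.048, 0.0021] [-0.0, -0.0, -0.18]
[-0.0268, -0.0536, 0.0021] [-0.0, -0.0, -0.18]
[-0.0168, -0.0576, 0.0021] [-0.0, -0.0, -0.18]
[-0.0062, -0.0596, 0.0021] [-0.0, -0.0, -0.105]
[0.0001, -0.06, 0.0021] [-0.0, -0.0, -0.0]
[0.0, -0.0388, 0.0013] [0.0, -0.0, -0.0]
```

Emit:
apply_moves --offset '[[-0.055,-0.023,0.002],[-0.05,-0.032,0.002],[-0.044,-0.041,0.002],[-0.036,-0.048,0.002],[-0.027,-0.053,0.002]]' --rotation '[[0,0,-0.18],[0,0,-0.18],[0,0,-0.18],[0,0,-0.18],[0,0,-0.18]]' --claw 1 --grip_force 10

```text
t: 0.72
eef_pos: [0.4293, 0.457, 0.2058]
ee_rot: [-3.14, -0.003, -2.527]
ft_force: [0.6, 0.3, -0.1]
finger_gap: 0.0476
```

```bash
python3 -c "
from h import *
rows([(85,0,200)])"
```

```text
t 0.72 tcp_logger mm [ 86.  221.  205.8] F_logger [ 0.65 -0.27 -0.09] rotvec to goal [-0.001 -0.004 -0.271] gap 0.048
[-0.0158, -0.0579, 0.0016] [-0.001, -0.002, -0.18]
[-0.0052, -0.0598, 0.0016] [-0.0, -0.001, -0.091]
[0.0003, -0.06, 0.0016] [-0.0, 0.0, -0.0]
[0.0002, -0.0411, 0.0011] [0.0, -0.0, -0.0]
```

Emit:
apply_moves --offset '[[-0.016,-0.058,0.002],[-0.005,-0.06,0.002],[0,-0.06,0.002],[0,-0.041,0.001],[0,0,0]]' --rotation '[[0,-0.003,-0.18],[0,0,-0.09],[0,0,0],[0,0,0],[0,0,0]]'

```text
t: 1.35
eef_pos: [0.6061, 0.3094, 0.1965]
ee_rot: [3.142, -0.003, -2.254]
ft_force: [0.3, 0.4, 0.4]
finger_gap: 0.0008
```

```bash
python3 -c "
from h import *
rows([(85,0,104),(62,0,104)],.05)"
```

```text
t 1.35 tcp_logger mm [ 83.6  -9.3 196.5] F_logger [0.56 0.02 0.36] rotvec to goal [ 0.    -0.003  0.002] gap 0.001
[-0.0009, 0.005, 0.0497] [0.0, -0.003, 0.002]
[-0.0006, 0.0043, 0.0428] [0.0, 0.0, 0.0]
[0.023, -0.0, -0.0] [0.0, -0.0, -0.0]
```

Emit:
apply_moves --offset '[[0,0.005,0.05],[0,0.004,0.042],[0.018,0,0],[0,0,0]]' --rotation '[[0,-0.003,0.002],[0,0,0],[0,0,0],[0,0,0]]'

```text
t: 1.85
eef_pos: [0.5854, 0.3024, 0.101]
ee_rot: [3.14, -0.001, -2.255]
ft_force: [-0.0, 0.2, 0.2]
finger_gap: 0.0003
```

```bash
python3 - <<'E'
from h import *
state()
t=bot.camera("top")[150:240,240:340,::-1]; s=bot.camera("scene")[140:230,250:350,::-1]
v=[cv2.resize(i,(400,360),interpolation=cv2.INTER_CUBIC) for i in(t,s)]
cv2.imwrite("pics/d1.png",cv2.hconcat(v))
E
```

```text
t 1.85 tcp_logger mm [ 65.1   2.4 101. ] F_logger [0.18 0.16 0.22] rotvec to goal [ 0.001 -0.001  0.001] gap 0.0
```

View pics/d1.png

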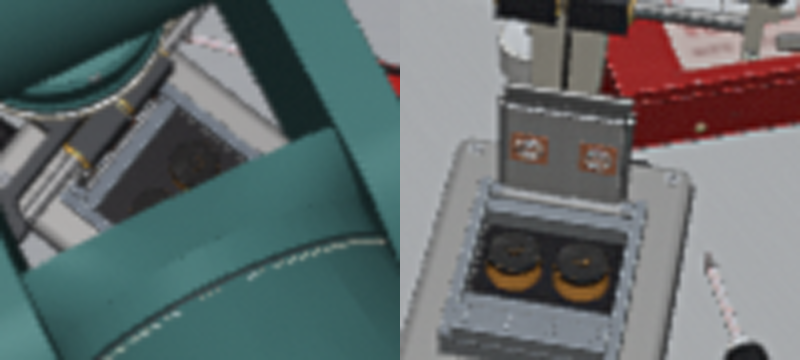

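The fingers are centred behind the upright door, at about (565,60) in the right-hand panel. Now I'll fold it along the hinge arc.

Emit:
apply_moves --offset '[[0.006,-0.002,-0.003],[0.005,0,0],[0.005,0,0],[0.004,0,0.001],[0.004,0,0.001]]' --rotation '[[0,0,0],[0,0,0],[0,0,0],[0,0,0],[0,0,0]]'

```text
t: 2.58
eef_pos: [0.5724, 0.2829, 0.1038]
ee_rot: [3.142, 0.002, -2.255]
ft_force: [0.8, 0.2, -0.4]
finger_gap: 0.0001
```

```bash
python3 -c "
from h import *
rows([(40.2,0,102.9),(32.2,0,99.6),(25,0,94.8)],.0045)"
```

```text
t 2.58 tcp_logger mm [ 41.8   0.  103.8] F_logger [ 0.64 -0.53 -0.42] rotvec to goal [0.    0.002 0.001] gap 0.0
[0.0016, -0.0, 0.0009] [0.0, 0.002, 0.001]
[0.0042, 0.0, 0.0017] [-0.0, 0.0, 0.0]
[0.0038, -0.0, 0.0016] [0.0, -0.0, -0.0]
[0.0037, -0.0, 0.0025] [-0.0, -0.0, -0.0]
[0.0035, 0.0, 0.0023] [-0.0, -0.0, -0.0]
```

Emit:
apply_moves --offset '[[0.0035,0,0.0015],[0.004,0,0.0017],[0.004,0,0.002],[0.0037,0,0.0025],[0.003,0,0.0023]]' --rotation '[[0,0,0],[0,0,0],[0,0,0],[0,0,0],[0,0,0]]'

```text
t: 3.2
eef_pos: [0.56, 0.2677, 0.0929]
ee_rot: [3.141, 0.002, -2.255]
ft_force: [0.2, -0.5, 0.1]
finger_gap: 0.0005
```

```bash
python3 - <<'E'
from h import *
rows([(25,0,94.8),(19,0,88.7),(14.3,0,81.5)],.0045)
s=bot.camera("scene")[140:230,250:350,::-1]
cv2.imwrite("pics/d2.png",cv2.resize(s,(600,540),interpolation=cv2.INTER_CUBIC))
E
```

```text
t 3.20 tcp_logger mm [22.2  0.  92.9] F_logger [-0.26 -0.41  0.08] rotvec to goal [0.    0.002 0.001] gap 0.001
[-0.0028, -0.0, -0.0019] [0.0, 0.002, 0.001]
[0.0032, 0.0, 0.0032] [-0.0, -0.0, -0.0]
[0.0028, 0.0, 0.0029] [0.0, -0.0, -0.0]
[0.0025, -0.0, 0.0038] [-0.0, -0.0, -0.0]
[0.0022, 0.0, 0.0034] [-0.0, -0.0, -0.0]
```

View pics/d2.png

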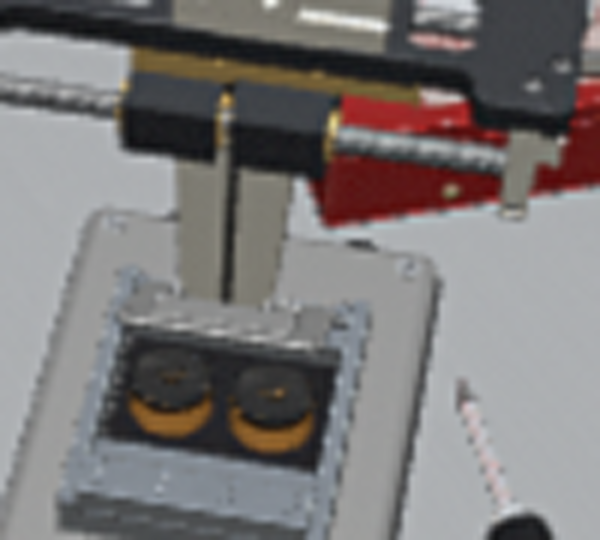

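The door is following, at roughly 0.7 rad, with its front edge at (230,330) and the tips behind it. I'll continue.

Emit:
apply_moves --offset '[[0.001,0,0.002],[0.002,0,0.003],[0.002,0,0.0035],[0.0015,0,0.0038],[0.001,0,0.0035]]' --rotation '[[0,0,0],[0,0,0],[0,0,0],[0,0,0],[0,0,0]]'

```text
t: 3.88
eef_pos: [0.5548, 0.2613, 0.0758]
ee_rot: [3.141, 0.001, -2.255]
ft_force: [-0.6, -0.0, -0.5]
finger_gap: 0.0004
```

```bash
python3 -c "
from h import *
rows([(14.3,0,81.5),(11.7,0,75.5),(10.6,0,71.8)],.003)"
```

```text
t 3.88 tcp_logger mm [13.9  0.  75.8] F_logger [-0.39  0.43 -0.54] rotvec to goal [0.    0.001 0.001] gap 0.0
[-0.0002, -0.0, -0.003] [0.0, 0.001, 0.001]
[-0.0002, -0.0, -0.0027] [-0.0, 0.0, -0.0]
[0.0012, -0.0, 0.0028] [0.0, -0.0, -0.0]
[0.0012, -0.0, 0.0028] [-0.0, -0.0, -0.0]
[0.0002, -0.0, 0.0005] [-0.0, -0.0, -0.0]
[0.0009, 0.0, 0.0029] [-0.0, -0.0, -0.0]
[0.0002, 0.0, 0.0008] [-0.0, -0.0, -0.0]
```

Emit:
apply_moves --offset '[[0.001,0,0.002],[0.001,0,0.002],[0,0,0.0015],[0,0,0.0015]]' --rotation '[[0,0,0],[0,0,0],[0,0,0],[0,0,0]]'

```text
t: 4.38
eef_pos: [0.5535, 0.2596, 0.0685]
ee_rot: [3.141, 0.001, -2.255]
ft_force: [-1.5, -0.9, 2.4]
finger_gap: 0.0001
```

```bash
python3 -c "
from h import *
state()"
```

```text
t 4.38 tcp_logger mm [11.8 -0.  68.5] F_logger [-1.66  0.59  2.37] rotvec to goal [0.    0.001 0.001] gap 0.0
```

Emit:
apply_moves --offset '[[0,0,0.0015],[0,0,0.0015],[0,0,0.001]]' --rotation '[[0,0,0],[0,0,0],[0,0,0]]'

```text
t: 4.75
eef_pos: [0.5536, 0.2597, 0.0648]
ee_rot: [3.142, 0.002, -2.255]
ft_force: [-4.5, -2.6, 10.9]
finger_gap: 0.0006
```

```bash
python3 -c "
from h import *
state()"
```

```text
t 4.75 tcp_logger mm [11.9 -0.1 64.8] F_logger [-4.85  1.84 10.92] rotvec to goal [0.    0.002 0.001] gap 0.001
```

Emit:
apply_moves --offset '[[0.002,0,0],[0.002,0,0.0002]]' --rotation '[[0,0,0],[0,0,0]]'

```text
t: 5.0
eef_pos: [0.5515, 0.2572, 0.0652]
ee_rot: [-3.141, 0.004, -2.255]
ft_force: [0.3, 1.7, 3.5]
finger_gap: 0.0007
```

```bash
python3 -c "
from h import *
state()"
```

```text
t 5.00 tcp_logger mm [ 8.7 -0.  65.2] F_logger [1.55 0.84 3.48] rotvec to goal [-0.     0.004  0.001] gap 0.001
```

Emit:
apply_moves --offset '[[0.002,0,0.0008],[0.002,0,0.0006]]' --rotation '[[0,-0.003,0],[0,0,0]]'

```text
t: 5.25
eef_pos: [0.5495, 0.2545, 0.0649]
ee_rot: [-3.141, 0.009, -2.254]
ft_force: [-1.2, 2.1, 7.9]
finger_gap: 0.0006
```

```bash
python3 -c "
from h import *
state()"
```

```text
t 5.25 tcp_logger mm [ 5.3 -0.1 64.9] F_logger [0.89 2.3  7.94] rotvec to goal [-0.001  0.009  0.001] gap 0.001
```

Emit:
apply_moves --offset '[[0.002,0,0.0004],[0.002,0,0.0004]]' --rotation '[[0,0.006,0],[0,0.003,0]]'

```text
t: 5.5
eef_pos: [0.5472, 0.2518, 0.065]
ee_rot: [-3.14, 0.002, -2.254]
ft_force: [-0.2, 2.1, 4.8]
finger_gap: 0.0003
```

```bash
python3 -c "
from h import *
state()"
```

```text
t 5.50 tcp_logger mm [ 1.8 -0.1 65. ] F_logger [1.49 1.47 4.81] rotvec to goal [-0.001  0.002  0.001] gap 0.0
```

Emit:
apply_moves --offset '[[0.002,0,0.0008],[0.002,0,0.0006]]' --rotation '[[0,0.002,0],[0,0.002,0]]'

```text
t: 5.75
eef_pos: [0.5458, 0.2496, 0.065]
ee_rot: [-3.139, 0.003, -2.254]
ft_force: [1.4, 4.3, 6.1]
finger_gap: 0.0004
```

```bash
python3 -c "
from h import *
state()"
```

```text
t 5.75 tcp_logger mm [-0.8 -0.4 65. ] F_logger [4.24 1.64 6.11] rotvec to goal [-0.002  0.003  0.002] gap 0.0
```

```bash
python3 - <<'E'
from h import *
s=bot.camera("scene")[165:235,255:335,::-1]
cv2.imwrite("pics/d3.png",cv2.resize(s,(800,600) if 0 else (640,560),interpolation=cv2.INTER_CUBIC))
state()
for x in(-36,-33,-43,-6,-16):
  for y in (-30,30):
    u,v=proj("scene",ORG+L.apply([x/1e3,y/1e3,.065]));print(x,y,((u-255)*8).round(),((v-165)*8).round())
E
```

```text
t 5.80 tcp_logger mm [-1.  -0.4 65. ] F_logger [ 3.25 -0.19  5.78] rotvec to goal [-0.002  0.003  0.002] gap 0.0
-36 -30 346.0 464.0
-36 30 91.0 422.0
-33 -30 348.0 454.0
-33 30 93.0 412.0
-43 -30 341.0 488.0
-43 30 85.0 445.0
-6 -30 367.0 366.0
-6 30 117.0 326.0
-16 -30 360.0 399.0
-16 30 108.0 357.0
```

View pics/d3.png

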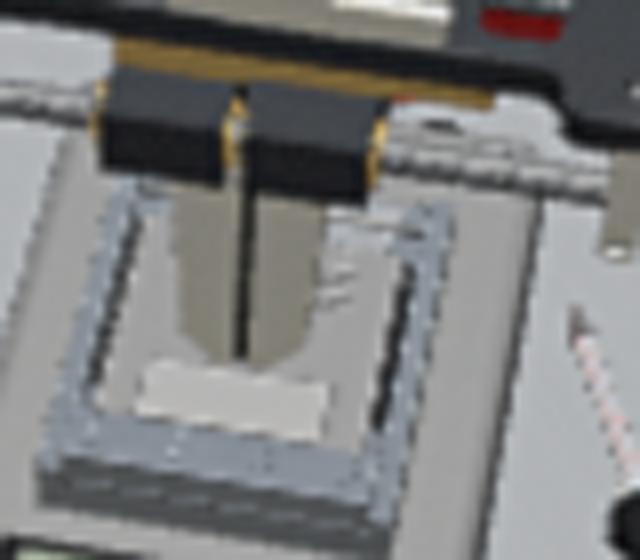

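```bash
python3 - <<'E'
from h import *
for n,p in dict(lipL=(-36,36,70.5),lipR=(-36,-36,70.5),crest6L=(-6,22,69),crest6R=(-6,-22,69),crest16L=(-16,22,69),crest16R=(-16,-22,69),tip=(-8.5,0,65),frontL=(-50,42,64),frontR=(-50,-42,64),hL=(52,42,64),hR=(52,-42,64)).items():
    u,v=proj("scene",ORG+L.apply(np.array(p)/1e3));print(n,((u-255)*8).round(),((v-165)*8).round())
E
```

```text
lipL 66.0 403.0
lipR 373.0 454.0
crest6L 150.0 320.0
crest6R 334.0 350.0
crest16L 142.0 352.0
crest16R 327.0 382.0
tip 239.0 354.0
frontL 27.0 462.0
frontR 388.0 523.0
hL 116.0 147.0
hR 452.0 200.0
```

The catch crest appears at (145,362)–(328,386), about x = -16 mm. So fingertip friction has already drawn the cover about 10 mm out, close to home. I'll bring the tip up to the catch's steep side and push gently to confirm.

Emit:
apply_moves --offset '[[0.002,0,0.0002],[0.002,0,0.0002],[0.002,0,0.0003]]' --rotation '[[0,0.002,0],[0,0.002,0],[0,0.002,0]]'

```text
t: 6.18
eef_pos: [0.5428, 0.2454, 0.0651]
ee_rot: [-3.138, 0.0, -2.254]
ft_force: [5.1, 6.5, 4.6]
finger_gap: 0.0007
```

```bash
python3 -c "
from h import *
state()"
```

```text
t 6.17 tcp_logger mm [-6.  -0.7 65.1] F_logger [8.26 0.22 4.57] rotvec to goal [-0.003  0.     0.002] gap 0.001
```

Emit:
apply_moves --offset '[[-0.001,0,-0.0005],[-0.002,0,-0.004],[0,0,-0.03],[-0.04,0,-0.05],[-0.06,0,-0.03]]' --rotation '[[0,0,0],[0,0,0],[0,0,0],[0,0,0],[0,0,0]]'

```text
t: 6.8
eef_pos: [0.6044, 0.3219, 0.1774]
ee_rot: [-3.141, -0.008, -2.257]
ft_force: [0.4, -0.2, 0.2]
finger_gap: 0.0005
```

```bash
python3 - <<'E'
from h import *
state()
im=bot.camera("scene")[...,::-1]; cv2.imwrite("pics/scene1.png",im)
s=im[165:235,255:335]
cv2.imwrite("pics/d4.png",cv2.resize(s,(640,560),interpolation=cv2.INTER_CUBIC))
# logger shift: match fixed logger-corner patches before/after
a=cv2.cvtColor(cv2.imread("pics/scene0.png"),cv2.COLOR_BGR2GRAY); b=cv2.cvtColor(im,cv2.COLOR_BGR2GRAY)
def sub(u,v,h=12):
    (dx,dy),r=cv2.phaseCorrelate(a[v-h:v+h,u-h:u+h].astype("f"),b[v-h:v+h,u-h:u+h].astype("f"),cv2.createHanningWindow((2*h,2*h),cv2.CV_32F));return round(dx,2),round(dy,2),round(r,2)
for p in [(268,238),(300,245),(248,255),(308,262),(320,190),(225,215),(235,195),(340,245),(310,150)]:print(p,sub(*p))
E
```

```text
t 6.80 tcp_logger mm [ 9.220e+01 -1.000e-01  1.774e+02] F_logger [ 0.04 -0.44  0.2 ] rotvec to goal [-0.001 -0.008 -0.001] gap 0.001
(268, 238) (0.28, 0.76, 1.04)
(300, 245) (-0.14, 0.48, 1.0)
(248, 255) (-0.34, 0.72, 0.91)
(308, 262) (0.13, 0.5, 0.98)
(320, 190) (0.04, 0.39, 0.88)
(225, 215) (-0.07, -0.06, 1.01)
(235, 195) (0.09, -0.02, 1.01)
(340, 245) (0.06, 0.01, 0.98)
(310, 150) (-0.18, 0.04, 0.98)
```

View pics/d4.png

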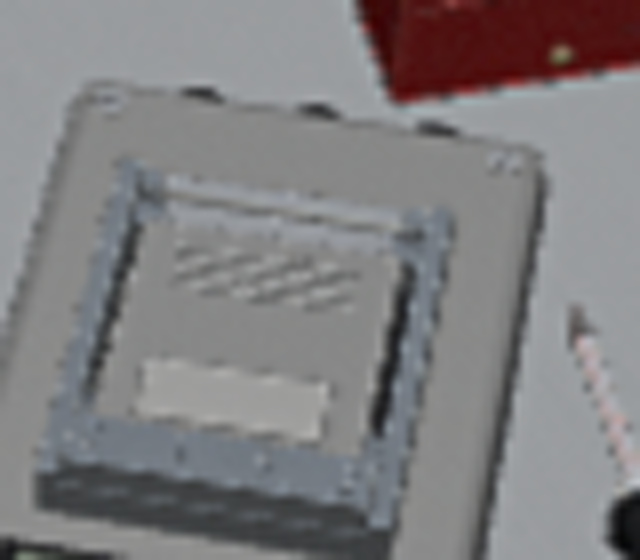

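The door stays flat with its front edge beneath the lip, and the catch crest is at (145,360)–(328,385). The logger appears to have crept about 0.5 px (about 1.5 mm). I'll back away to get a clear top view for measuring.

Emit:
apply_moves --offset '[[-0.03,0.05,-0.03],[-0.03,0.06,-0.02],[-0.03,0.06,0],[-0.03,0.06,0],[0,0,0]]' --rotation '[[0,0,0],[0,0,0],[0,0,0],[0,0,0],[0,0,0]]'

```text
t: 7.48
eef_pos: [0.5125, 0.5488, 0.221]
ee_rot: [-3.141, -0.01, -2.257]
ft_force: [0.2, -0.1, -0.5]
finger_gap: 0.0005
```

```bash
python3 - <<'E'
from h import *
state()
im=bot.camera("top")[...,::-1]; cv2.imwrite("pics/top1.png",im); sc=bot.camera("scene")[...,::-1]
t0=cv2.imread("pics/top0.png");s0=cv2.imread("pics/scene0.png")
g=lambda i:cv2.cvtColor(i,cv2.COLOR_BGR2GRAY).astype("f")
def sub(a,b,u,v,h=12):
    (dx,dy),r=cv2.phaseCorrelate(g(a)[v-h:v+h,u-h:u+h],g(b)[v-h:v+h,u-h:u+h],cv2.createHanningWindow((2*h,2*h),cv2.CV_32F));return round(dx,2),round(dy,2),round(r,2)
for p in [(309,227),(323,207),(303,247),(335,205),(240,232),(258,250),(330,171),(270,155)]:print("top",p,sub(t0,im,*p))
cv2.imwrite("pics/d5.png",cv2.resize(im[160:240,250:345],None,fx=7,fy=7,interpolation=cv2.INTER_CUBIC))
f=lambda x,y,z:[((q-o)*7).round() for q,o in zip(proj("top",ORG+L.apply(np.array([x,y,z])/1e3)),(250,160))]
for n,p in dict(lipL=(-36,36,70.5),lipR=(-36,-36,70.5),c6L=(-6,22,69),c6R=(-6,-22,69),c16L=(-16,22,69),c16R=(-16,-22,69)).items():print(n,f(*p))
E
```

```text
t 7.47 tcp_logger mm [209.8 214.7 221. ] F_logger [ 0.09 -0.24 -0.5 ] rotvec to goal [-0.001 -0.01  -0.001] gap 0.0
top (309, 227) (0.59, -0.23, 1.18)
top (323, 207) (0.14, 0.04, 1.14)
top (303, 247) (0.18, -0.17, 1.09)
top (335, 205) (0.04, 0.25, 0.95)
top (240, 232) (0.11, 0.05, 1.13)
top (258, 250) (-0.12, 0.15, 0.96)
top (330, 171) (0.05, -0.07, 1.0)
top (270, 155) (0.18, 0.09, 0.93)
lipL [np.float64(276.0), np.float64(441.0)]
lipR [np.float64(428.0), np.float64(252.0)]
c6L [np.float64(226.0), np.float64(342.0)]
c6R [np.float64(318.0), np.float64(227.0)]
c16L [np.float64(252.0), np.float64(363.0)]
c16R [np.float64(345.0), np.float64(248.0)]
```

View pics/d5.png

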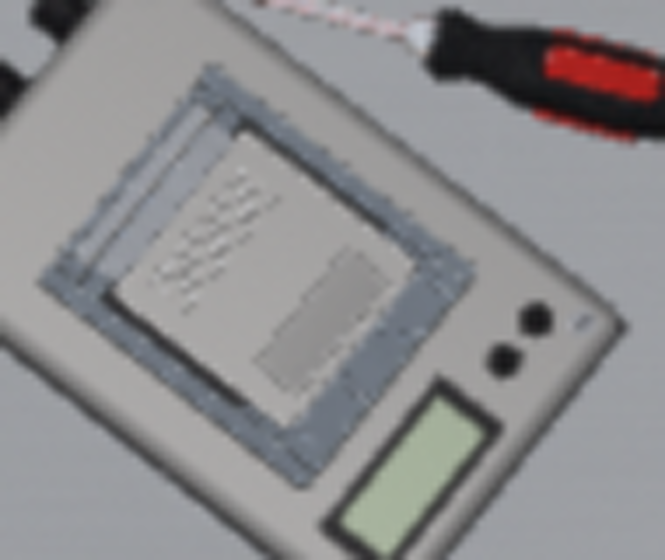

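The top view shows the catch crest at (255,358)–(348,248). That matches the fully-home prediction to about 0.5 mm, and the front edge is under the lip. The spent cells and screwdriver moved less than 0.2 px. I'm handing in.

```bash
python3 -c "
from bench import bot
print(bot.job_done())"
```

```text
the job is handed in; nothing more can be done
None
```

The battery door is shut and stays shut by itself, with its front edge beneath the retaining lip, and I handed the job in at about 7.5 s. I folded the door over with the shut fingertips and pressed it down, peaking at about 11 N. I then slid the cover away from its hinge, mostly by fingertip friction, and finished with a push of up to about 8 N.

**Cover position:** after I backed away, the top view put the thumb catch about 10 mm from its drawn-back position, good to roughly 0.5–1 mm. That matches the cover being at its stop. The scene view showed the door lying flat under the lip.

**Other objects:** the spent cells and screwdriver moved no more than about 0.2 px, which is within measuring noise.

**Disagreement:** the two cameras did not agree on whether the logger moved. The scene view suggests it crept about 1.5 mm during the final push, which was firmer than I intended. The top view suggests about 0.5 mm or less at most points checked.

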